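Show the tap valve to the document camera

ROBOT

A 6-joint arm with a two-finger parallel gripper is mounted at the origin on the work surface. World frame = base frame: x ahead of the robot, y to its left, z up, the work surface at z = 0. Lengths are in m, angles in rad, forces in N, time in s.
With the tool pointing down it reaches from about 0.35 to 0.975 m from the base axis. Payload 4.9 kg.
Tool frame: the origin (TCP) lies at the very end of the fingers, on their centre line; the grasp point (between the pads) lies 19 mm behind it; z points along the fingers, y is the line along which they close (so a half turn about z gives the same grasp; the last joint's range is limited). The gripper opens to 85 mm and grips with 20 to 120 N. Pads are 22 mm wide; open, the fingers measure 114 mm over their backs; the gripper's body (76 mm by 85 mm) begins 54 mm behind the grasp point. The pads swing forward as they close: fully open they stand 13 mm farther back than shut.
Start: joints at [-1.326, 0.053, 1.613, -0, 1.476, -0.119], TCP at [0.222, -0.584, 0.231] pointing down, gripper open.
Joint ranges: [-3.01, 3.01], [-1.01, 2.22], [0.06, 2.58], [-1.02, 4.17], [0.09, 2.62], [-3.14, 3.14]. Speed limits (rad/s): [2.57, 2.57, 3.14, 3.14, 3.14, 3.14].

INTERFACE

Orientations are given as a rotation vector (axis times angle).
In Python, from station import get_obs, get_image, get_calibration, finish_job gives the robot as it stands.
- The arm moves only by the tool servo_tool, never from a script. Its argument "increments" is a list of rows, each a list of 5 numbers: the opening, from 0 (shut) to 1 (fully open), then the shift along the tool's x, y, z in mm, then the turn about the tool's z in degrees. In form: [[jaw, tx, ty, tz, spin], ...]. A call has 1 to 12 rows; each row shifts and turns the commanded pose from where the row before left it, along the tool's axes as they then stand; what a row does not reach is not made up. A row lasts 1/8 s, in which the tool goes at most 62.5 mm and 10.7 degrees, less where a joint would pass 70% of its speed; a pose out of reach is approached as far as the arm can. A call is refused whole if a number of a shift passes 62.5 or a number of a turn 10.7, either way. A call with a gripper value outside its range is refused whole. The fingers move at their own pace and stop on an object; "force" is the grip in N (left out, the last holds). Time passes only in rows, so rows that do not move let the fingers close. It gives the time, the measured TCP pose, the force, the opening and the grip force at its end, in the units of the state.
- get_obs(): the state, without advancing time (a new reading comes with each control period).
- get_image(name): name is "side" or "top"; returns the picture (480x640x3 uint8, red, green, blue); there is no depth.
- get_calibration(name): a dict with "fx", "fy", "cx", "cy" (pixels), "dist_coeffs" ([k1, k2, p1, p2, k3] as OpenCV has them; the pictures are not rectified), "R" (3x3) and "t" (3): a world point X has camera coordinates R X + t. Camera axes: x right, y down, z forward; pixel columns grow to the right and rows downward; lengths in m; the calibration is good to about 2 mm. A picture is of the moment at which its call begins. get_calibration takes no time and is no camera call.
- finish_job(): hands the job in; it is judged then, once.
The state is a dict: "t": time; "q": joint angles; "dq": joint speeds; "effort": joint torques, N m; "tool_pos": TCP position; "tool_rot": TCP orientation; "contact_force": force on the tool from outside, world axes, zero at the start; "wrist_torque": the same for the moment, N m; "opening": finger opening in m; "grip_force": force on a finger pad.
Only numpy, scipy, OpenCV 4.12 (cv2) and the standard library are available. Lean on these libraries where they do the work, as an engineer would, in place of code of your own. Each camera call takes 0.05 s, during which the arm holds its last target. There are 200 camera calls.

TASK

Lift the lid off the blue pot by its knob and lay it, knob up, centred on the cork trivet, setting it down rather than dropping it. Then take the brass tap valve out of the pot and hold it in the air in front of the document camera, with its red seal squarely facing the lens and the seal's face at the camera's sharp point, 130 mm straight out from the lens, which is 22 cm above the yellow spot; finish while still holding it there, still. Leave the steel end cap in the pot, the pot where it stands, and do not bump the camera or disturb anything else.

Things in the scene. Friction and masses are not known exactly. Their poses are not given: they have to be found in the camera images.
- pot: Low round blue enamelled pot, heavy (about 2.4 kg), 188 mm outside diameter, 65 mm high, wall 4 mm, floor 5 mm thick, with a small loop handle on its own +x and -x sides reaching 128 mm from the centre. Origin at the centre of its underside, z up. The valve and the steel end cap lie loose on its floor under the lid.
- lid: Loose blue pot lid, 196 mm diameter, about 0.4 kg, low dome (top 22 mm above the origin), black knob in the centre. A 166 mm wide, 6 mm deep step underneath sits in the pot's mouth with about 7 mm play all round. Origin at the centre of the step's underside, z up: 59 mm above the pot's underside when on the pot, 6 mm above the worktop when on the trivet.
- lid_knob (a point): Centre of the lid's black round knob: vertical cylinder 32 mm diameter and 24 mm high, from 34 to 58 mm above the lid's origin, on a thin 18 mm stem; this point is 46 mm above the lid's origin on the lid's axis.
- trivet: Round brown cork trivet, fixed, 200 mm diameter, 6 mm thick, lying bare on the worktop. Origin at the centre of its underside. The lid goes here.
- valve: Brass tap valve on its side on the pot's floor, 62 mm long, 0.13-0.27 kg. x axis along it from stem to seal. Octagonal body 30 mm across flats, x -15 to 15 mm, flats below and at the sides; then a collar and a 26 mm round red seal, face at x = 30 mm; 12 mm steel stem to x = -32 mm. Origin on the underside below the octagon's middle, centre line 15 mm above it. Balances within 3 mm of the middle.
- valve_seal (a point): Centre of the flat outer face of the valve's red seal (+x end of the valve, on its centre line).
- valve_stem (a point): Tip of the valve's steel stem (-x end, on the centre line), 62 mm from the seal face.
- end_cap: Round steel end cap, a disc 26 mm diameter and 8 mm high, lying flat on the pot's floor just beyond the tip of the valve's stem (about 55 mm from the valve's middle). It stays in the pot. Origin at the centre of its underside.
- doccam: Document camera, fixed: white base plate 260 x 100 x 8 mm with a 40 mm yellow spot, a round steel post 190 mm behind the spot, 290 mm high, and a white camera head on it looking back down over the spot. Origin on the worktop below the middle of the spot; x axis from the spot to the post (plate from x = -50 to 210 mm).
- cam_head: Camera head of the document camera: white box 66 x 56 x 40 mm with a black round lens in front. Origin at the centre of the lens front, 264 mm above the worktop and 122 mm towards the post from the yellow spot. Its x axis is the viewing direction: towards the spot horizontally and 20 degrees downward.
- focus (a point): Sharp point of the document camera: on the lens axis 130 mm in front of the lens, which is 220 mm above the worktop, straight above the middle of the yellow spot. Nothing is there but air.
- spray_can: Green and blue spray can, 54 mm diameter, 205 mm tall, bystander. Origin at the centre of its underside.
- jug: Clear plastic jug with a white cap and handle, 140 mm diameter, 192 mm tall, bystander. Origin at the centre of its underside.
- screwdriver: Screwdriver with a red handle, lying on the worktop to the robot's left, bystander.
- jar: Amber jar with a white cap, 64 mm diameter, 85 mm tall, bystander. Origin at the centre of its underside.
- carton: Small yellow carton 90 x 60 x 28 mm, bystander. Origin at the centre of its underside.
Things that resemble listed ones, but are neither listed nor needed, are in the scene too. There is more than one size of the trivet; the one meant has the size given above.

How it is judged:
By the outcome, as a careful person would: the job done as asked, in the order asked, and still so for the second after the job is handed in, while the arm keeps its last pose, push and grip.
It also fails if it takes over 72 s, if anything falls off the work surface, if the arm or the gripper's body presses on something with over 40 N, if the wrist force passes 120 N, or if a joint passes its speed limit or range.

## Working session

There is one attempt and no reset: what is moved stays moved. The work goes in short steps, Python scripts to look and compute and a tool call to move; the robot and the scene stay as the last step left them, time stands still between calls to the robot, and variables do not carry over. Pictures are saved under pics/ and viewed, at most 10 in all, crops included, and the job is handed in when it is done.

Besides the shell and the picture viewer there is one more tool, called after ">>>" by a JSON object that holds its "name" and its "arguments", one argument or row to a line. servo_tool: Moves the arm, as the interface text tells. Its arguments: {"type":"object","properties":{"increments":{"type":"array"},"force":{"type":"number"}},"required":["increments"]}

```bash
mkdir -p pics; cat > h.py <<'E'
import numpy as np, cv2
from station import get_obs, get_image, get_calibration
from scipy.spatial.transform import Rotation as Ro
def snap(n,f=None):
    im=get_image(n)[:,:,::-1].copy()
    if f: cv2.imwrite('pics/'+f+'.png',im)
    return im
def cal(n):
    c=get_calibration(n);K=np.array([[c['fx'],0,c['cx']],[0,c['fy'],c['cy']],[0,0,1]]);return K,np.array(c['dist_coeffs'],float),np.array(c['R']),np.array(c['t'])
def ray(n,uv):
    K,d,R,t=cal(n);p=cv2.undistortPoints(np.array(uv,float).reshape(-1,1,2),K,d).reshape(-1,2)
    D=np.c_[p,np.ones(len(p))]@R;return -R.T@t,D
def onz(n,uv,z):
    C,D=ray(n,uv);return C+D*((z-C[2])/D[:,2])[:,None]
def proj(n,X):
    K,d,R,t=cal(n);return cv2.projectPoints(np.array(X,float).reshape(-1,1,3),cv2.Rodrigues(R)[0],t,K,d)[0].reshape(-1,2)
def tri(u1,u2):
    C1,D1=ray('top',u1);C2,D2=ray('side',u2);d1=D1[0]/np.linalg.norm(D1);d2=D2[0]/np.linalg.norm(D2)
    s=np.linalg.lstsq(np.c_[d1,-d2],C2-C1,rcond=None)[0];a=C1+s[0]*d1;b=C2+s[1]*d2;return (a+b)/2,np.linalg.norm(a-b)
def pose():
    o=get_obs();return o,np.array(o['tool_pos']),Ro.from_rotvec(o['tool_rot']).as_matrix()
E
python3 - <<'E'
from h import *
a=snap('top','t0');b=snap('side','s0')
for n in('top','side'):
    K,d,R,t=cal(n);print(n,-R.T@t,R[2],K[0,0],d)
o,p,R=pose();print(o['t'],p,R.round(3),o['opening'])
E
```

```text
top [0.35470407 0.01328963 1.46329255] [ 0.0755238  -0.01254922 -0.99706503] 434.8712733482383 [-0.10935423  0.          0.          0.          0.        ]
side [0.30052819 1.02826417 1.39576319] [ 0.10635663 -0.63865766 -0.76210542] 539.2902087270725 [-0.05978771  0.          0.          0.          0.        ]
0.1 [ 0.22226706 -0.58353058  0.230165  ] [[ 0.935  0.356 -0.   ]
 [ 0.356 -0.935  0.002]
 [ 0.    -0.002 -1.   ]] 0.08522248354217346
```

View pics/t0.png

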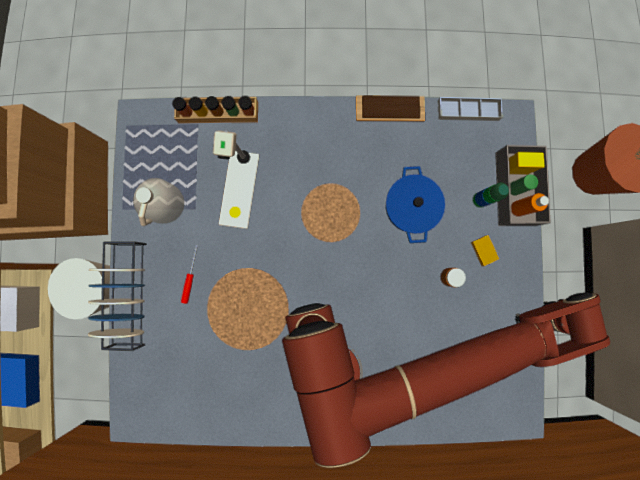

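View pics/s0.png

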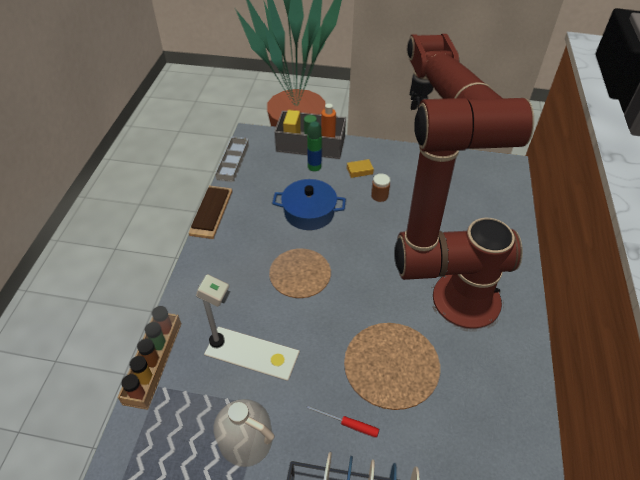

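The top view shows the pot at (415,203) with its knob at (418,202). The 200 mm trivet is the smaller one, at (331,212). The yellow spot is at (235,212), the doccam post base at (243,157) and the camera head at (225,145). The side view shows the knob at (309,190). Next I'll measure these.

```bash
cat >> h.py <<'E'
def blob(m,near):
    n,l,s,c=cv2.connectedComponentsWithStats(m.astype(np.uint8))
    k=[i for i in range(1,n) if s[i,4]>12];i=min(k,key=lambda i:np.hypot(*(c[i]-near)));return c[i],s[i],l==i
def hsv(im): return cv2.split(cv2.cvtColor(im,cv2.COLOR_BGR2HSV))
E
python3 - <<'E'
from h import *
a=cv2.imread('pics/t0.png');b=cv2.imread('pics/s0.png')
def ell(m): 
    c=max(cv2.findContours(m.astype(np.uint8),cv2.RETR_EXTERNAL,cv2.CHAIN_APPROX_NONE)[0],key=len);return cv2.fitEllipse(cv2.convexHull(c)),c
for n,im,kn,tv,sp,po in(('top',a,(418,202),(331,212),(235,212),(415,203)),('side',b,(309,190),(300,272),(278,360),(309,205))):
    H,S,V=hsv(im)
    c,s,m=blob((H<25)&(H>4)&(S>70)&(V>60),tv);e,ct=ell(m);print(n,'trivet',c,e,onz(n,[e[0]],.006)[0], s[4])
    P=onz(n,ct.reshape(-1,2)+0.0,.006);print('  circ',cv2.minEnclosingCircle((P[:,:2]*1000).astype(np.float32)))
    c,s,m=blob((H>22)&(H<35)&(S>150)&(V>120),sp);print('spot',c,s,onz(n,[c],.008)[0])
    c,s,m=blob((V<45),kn);print('knob',c,s[:5],onz(n,[c],.105)[0], onz(n,[c],.117)[0])
    c,s,m=blob((H>100)&(H<125)&(S>150),po);print('pot',c,s)
    if n=='top':kt=blob((V<45),kn)[0]
    else: print('kn tri',tri([kt],[c]))
    # white plate
    c,s,m=blob((V>190)&(S<60),(238,190) if n=='top' else (250,352));r=cv2.minAreaRect(np.argwhere(m)[:,::-1].astype(np.float32));print('plate',c,s,r,onz(n,cv2.boxPoints(r),.008))
E
```

```text
top trivet [330.29569094 212.34732541] ((330.2889404296875, 212.26795959472656), (58.21519470214844, 58.60439682006836), 111.7740707397461) [ 0.53443956 -0.01376375  0.006     ] 2692
  circ ((535.3237915039062, -13.795183181762695), 99.58253479003906)
spot [234.5        211.62222222] [230 207  10  11  90] [0.53732872 0.30983241 0.008     ]
knob [417.6        201.86153846] [413 198  10   9  65] [ 0.55530681 -0.28930931  0.105     ] [ 0.55353456 -0.28663596  0.117     ]
pot [414.84518678 203.92241379] [ 386  167   59   76 2784]
plate [238.27826564 190.51536773] [ 219  152   40   76 1822] ((238.41893005371094, 188.9864959716797), (28.441024780273438, 75.13034057617188), 9.462321281433105) [[0.49651088 0.36466998 0.008     ]
 [0.75181341 0.32743616 0.008     ]
 [0.73460378 0.230483   0.008     ]
 [0.48040797 0.26914251 0.008     ]]
side trivet [299.78833967 272.94676806] ((299.7149963378906, 272.91796875), (49.1494255065918, 60.88064956665039), 87.7037124633789) [ 0.53507051 -0.00721535  0.006     ] 2367
  circ ((535.2747802734375, -10.99697208404541), 100.30644989013672)
spot [277.27102804 359.11214953] [272 354  12  11 107] [0.53800193 0.31045955 0.008     ]
knob [308.58571429 190.38571429] [305 186   8  10  70] [ 0.55741717 -0.28829748  0.105     ] [ 0.55502891 -0.27605763  0.117     ]
pot [308.04085059 200.01287073] [ 273  180   72   41 1787]
kn tri (array([ 0.56357771, -0.30315901,  0.04295253]), np.float64(0.0017696473718256493))
plate [253.22751799 352.82868705] [ 205  327   93   52 2224] ((251.1376495361328, 352.0412902832031), (88.4073715209961, 30.26731300354004), 16.699243545532227) [[0.7489425  0.33137702 0.008     ]
 [0.75280471 0.23254927 0.008     ]
 [0.48560094 0.27192149 0.008     ]
 [0.49164944 0.36602902 0.008     ]]
```

>>> {"name": "servo_tool", "arguments": {
  "increments": [
    [1,20,-8,0,0],
    [1,42,-16,0,0],
    [1,42,-16,0,0],
    [1,42,-16,0,0],
    [1,42,-16,0,0],
    [1,42,-16,0,0],
    [1,42,-16,0,0],
    [1,42,-16,0,0],
    [1,42,-16,0,0],
    [1,42,-15,0,0],
    [1,19,-6,20,0],
    [1,0,0,20,0]
  ],
  "force": 60
}}

```text
t: 1.6
tool_pos: [0.5564, -0.2876, 0.1893]
tool_rot: [-3.088, -0.572, 0.002]
contact_force: [-0.2, -0.3, 0.1]
opening: 0.0855
grip_force: 0.0
```

>>> {"name": "servo_tool", "arguments": {
  "increments": [
    [1,0,1,25,0],
    [1,0,0,30,0],
    [1,0,0,25,0],
    [1,0,0,15,0],
    [1,0,0,6,0],
    [1,0,0,0,0],
    [0.2,0,0,0,0],
    [0.2,0,0,0,0],
    [0.2,0,0,0,0],
    [0.2,0,0,0,0],
    [0.2,0,0,0,0],
    [0.2,0,0,0,0]
  ],
  "force": 60
}}

```text
t: 3.1
tool_pos: [0.557, -0.29, 0.0913]
tool_rot: [3.089, 0.568, 0.001]
contact_force: [-0.8, 1.5, 6.0]
opening: 0.0302
grip_force: 59.7
```

>>> {"name": "servo_tool", "arguments": {
  "increments": [
    [0.2,0,0,-3,0],
    [0.2,0,0,-8,0],
    [0.2,0,0,-15,0],
    [0.2,0,0,-20,0],
    [0.2,0,0,-20,0],
    [0.2,0,0,-10,0],
    [0.2,0,0,0,0]
  ],
  "force": 80
}}

```text
t: 3.98
tool_pos: [0.5573, -0.2904, 0.1681]
tool_rot: [3.088, 0.568, 0.003]
contact_force: [-0.1, 0.4, -4.1]
opening: 0.0298
grip_force: 79.4
```

```bash
python3 - <<'E'
from h import *
a=snap('top');b=snap('side')
cv2.imwrite('pics/c1.png',np.hstack([cv2.resize(a[140:270,300:500],None,fx=2,fy=2),cv2.resize(b[130:260,230:430],None,fx=2,fy=2)]))
o,p,R=pose();print(o['t'],p,R.round(3),o['contact_force'],o['opening'])
E
```

```text
4.075 [ 0.55624473 -0.2896759   0.16573054] [[ 0.935  0.356 -0.001]
 [ 0.356 -0.935  0.001]
 [-0.001 -0.001 -1.   ]] [-1.04376323  0.66076483 -4.85789966] 0.029692861782220935
```

View pics/c1.png

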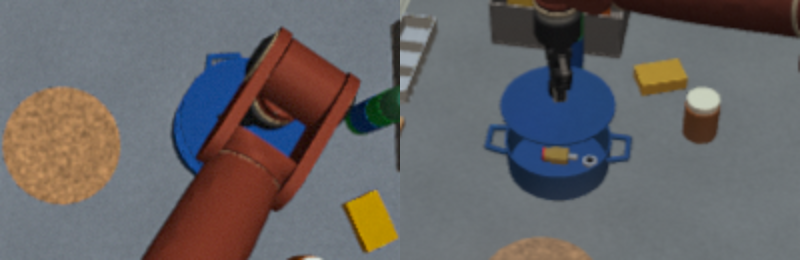

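The lid hangs level from the fingers. In the pot, the side crop shows the valve with its red seal to the left (image about 500,207) and the cap to its right. Carrying the lid to the trivet.

>>> {"name": "servo_tool", "arguments": {
  "increments": [
    [0.2,4,-13,0,0],
    [0.2,8,-26,0,0],
    [0.2,10,-36,0,0],
    [0.2,11,-38,0,0],
    [0.2,12,-40,0,0],
    [0.2,11,-38,0,0],
    [0.2,10,-36,0,0],
    [0.2,8,-26,10,0],
    [0.2,5,-14,20,0],
    [0.2,0,0,20,0],
    [0.2,0,0,15,0],
    [0.2,0,0,0,0]
  ]
}}

```text
t: 5.58
tool_pos: [0.5339, -0.0129, 0.0988]
tool_rot: [-3.089, -0.566, 0.007]
contact_force: [0.6, 0.7, -4.0]
opening: 0.0296
grip_force: 79.8
```

```bash
python3 - <<'E'
from h import *
a=snap('top','t2');b=snap('side','s2')
for i in range(3):
    o,p,R=pose();print(o['t'],p,o['contact_force'])
for n,im,pt,tv in(('top',a,(331,212),(0,0)),('side',b,(300,250),0)):
    H,S,V=hsv(im);c,s,m=blob((H>100)&(H<125)&(S>150),pt)
    ct=max(cv2.findContours(m.astype(np.uint8),cv2.RETR_EXTERNAL,cv2.CHAIN_APPROX_NONE)[0],key=len).reshape(-1,2)
    z=p[2]-.0323+.008
    P=onz(n,ct+0.0,z);print(n,s,cv2.minEnclosingCircle((P[:,:2]*1000).astype(np.float32)))
    # valve
E
```

```text
5.675 [ 0.5356944  -0.01304825  0.10131507] [ 0.07447789 -0.23387765 -3.84279418]
5.675 [ 0.5356944  -0.01304825  0.10131507] [ 0.07447789 -0.23387765 -3.84279418]
5.675 [ 0.5356944  -0.01304825  0.10131507] [ 0.07447789 -0.23387765 -3.84279418]
top [313 212  34  18 411] ((505.1201477050781, -10.697391510009766), 56.41769027709961)
side [ 279  236   51   47 1228] ((534.7146606445312, -12.560579299926758), 95.25204467773438)
```

View pics/t2.png

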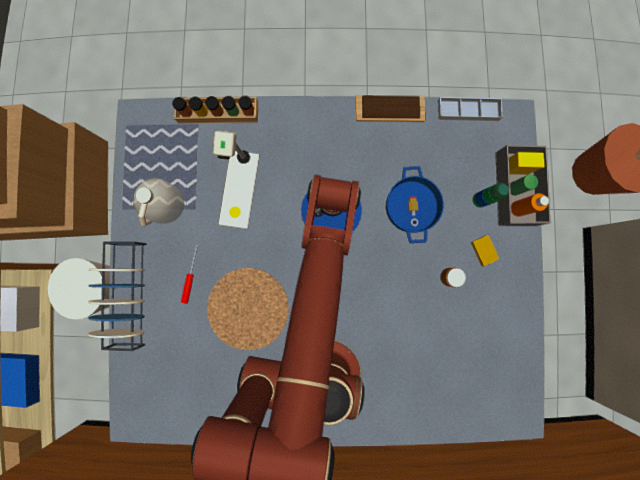

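The lid is over the trivet, and the side fit puts its centre at (535,−13) mm. The open pot shows the valve at about (413,205), with the seal up-image (+x) and the cap at (415,222). Lowering the lid.

>>> {"name": "servo_tool", "arguments": {
  "increments": [
    [0.2,0,0,15,0],
    [0.2,0,0,20,0],
    [0.2,0,0,12,0],
    [0.2,0,0,5,0],
    [0.2,0,0,3,0],
    [0.2,0,0,2,0],
    [0.2,0,0,2,0],
    [0.2,0,0,2,0],
    [0.2,0,0,0,0]
  ]
}}

```text
t: 6.8
tool_pos: [0.5353, -0.0122, 0.0402]
tool_rot: [-3.09, -0.568, 0.0]
contact_force: [0.6, 0.1, -4.8]
opening: 0.0298
grip_force: 79.8
```

```bash
python3 - <<'E'
from h import *
a=cv2.imread('pics/t2.png');b=cv2.imread('pics/s2.png')
ca=cv2.resize(a[180:228,390:440],None,fx=8,fy=8,interpolation=cv2.INTER_CUBIC);cb=cv2.resize(b[180:228,284:334],None,fx=8,fy=8,interpolation=cv2.INTER_CUBIC)
cv2.imwrite('pics/v2.png',np.hstack([ca,cb]))
for n,im,v in(('top',a,(413,205)),('side',b,(310,205))):
    H,S,V=hsv(im)
    roi=np.zeros(H.shape,bool);
    if n=='top':roi[180:228,390:440]=1
    else:roi[190:228,284:334]=1
    m=roi&(H>10)&(H<40)&(S>60);print(n,'brass',m.sum(),np.argwhere(m)[:,::-1].mean(0))
    m=roi&((H<9)|(H>170))&(S>120);print('red',m.sum(),np.argwhere(m)[:,::-1].mean(0))
    m=roi&(S<90);print('steel',m.sum(),np.argwhere(m)[:,::-1].tolist())
E
```

```text
top brass 108 [412.72222222 204.35185185]
red 6 [412.33333333 197.16666667]
steel 226 [[390, 180], [391, 180], [392, 180], [393, 180], [394, 180], [395, 180], [396, 180], [397, 180], [398, 180], [431, 180], [432, 180], [433, 180], [434, 180], [435, 180], [436, 180], [437, 180], [438, 180], [439, 180], [390, 181], [391, 181], [392, 181], [393, 181], [394, 181], [395, 181], [396, 181], [397, 181], [432, 181], [433, 181], [434, 181], [435, 181], [436, 181], [437, 181], [438, 181], [439, 181], [390, 182], [391, 182], [392, 182], [393, 182], [394, 182], [395, 182], [396, 182], [434, 182], [435, 182], [436, 182], [437, 182], [438, 182], [439, 182], [390, 183], [391, 183], [392, 183], [393, 183], [394, 183], [395, 183], [434, 183], [435, 183], [436, 183], [437, 183], [438, 183], [439, 183], [390, 184], [391, 184], [392, 184], [393, 184], [394, 184], [435, 184], [436, 184], [437, 184], [438, 184], [439, 184], [390, 185], [391, 185], [392, 185], [393, 185], [436, 185], [437, 185], [438, 185], [439, 185], [390, 186], [391, 186], [392, 186], [438, 186], [439, 186], [390, 187], [391, 187], [438,
[... 10148 characters left out ...]
26], [304, 226], [305, 226], [306, 226], [307, 226], [308, 226], [309, 226], [310, 226], [323, 226], [324, 226], [325, 226], [326, 226], [327, 226], [328, 226], [329, 226], [330, 226], [331, 226], [332, 226], [333, 226], [284, 227], [285, 227], [286, 227], [287, 227], [288, 227], [289, 227], [290, 227], [291, 227], [292, 227], [293, 227], [294, 227], [295, 227], [296, 227], [297, 227], [298, 227], [299, 227], [300, 227], [301, 227], [302, 227], [303, 227], [304, 227], [305, 227], [306, 227], [307, 227], [308, 227], [309, 227], [310, 227], [321, 227], [322, 227], [323, 227], [324, 227], [325, 227], [326, 227], [327, 227], [328, 227], [329, 227], [330, 227], [331, 227], [332, 227], [333, 227]]
```

View pics/v2.png

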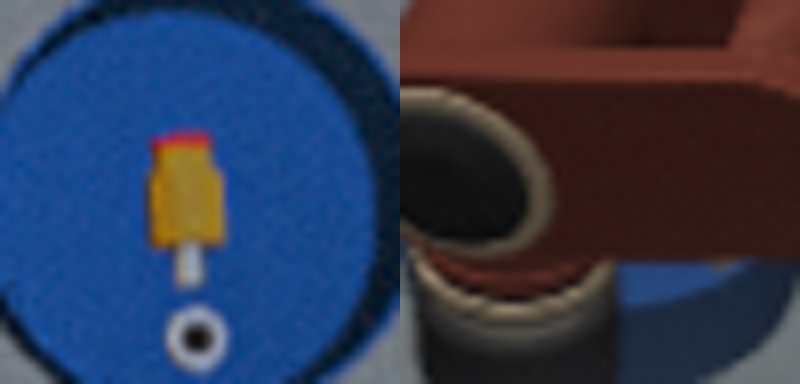

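The crop shows the valve body at top px (412.9,206.0), the seal end at (412.2,196.7), the stem tip at (413.2,215.6) and the cap at (414.2,221.8). The lid isn't touching yet (−4.8 N), so I keep lowering.

>>> {"name": "servo_tool", "arguments": {
  "increments": [
    [0.2,0,0,1,0],
    [0.2,0,0,1,0],
    [0.2,0,0,1,0],
    [0.2,0,0,0,0]
  ]
}}

```text
t: 7.3
tool_pos: [0.5356, -0.0123, 0.0381]
tool_rot: [3.09, 0.568, 0.0]
contact_force: [-4.2, 0.1, 3.9]
opening: 0.0299
grip_force: 80.7
```

```bash
python3 - <<'E'
from h import *
B,=onz('top',[(412.9,206.0)],.035);S,=onz('top',[(412.2,196.7)],.024);T,=onz('top',[(413.2,215.6)],.022);C,=onz('top',[(414.2,221.8)],.013)
print(B,S,T,C,'len',np.linalg.norm(S-T),'yaw',np.degrees(np.arctan2(*(S-T)[1::-1])),np.degrees(np.arctan2(*(S-C)[1::-1])))
a=cv2.imread('pics/t2.png');H,Sx,V=hsv(a);c,s,m=blob((H>100)&(H<125)&(Sx>150),(414,204))
m[:178]=0;m[231:]=0
ct=max(cv2.findContours(m.astype(np.uint8),cv2.RETR_EXTERNAL,cv2.CHAIN_APPROX_NONE)[0],key=len).reshape(-1,2)
P=onz('top',ct+0.0,.065);print(s,cv2.minEnclosingCircle((P[:,:2]*1000).astype(np.float32)))
E
```

```text
[ 0.55169478 -0.28874085  0.035     ] [ 0.58477395 -0.28935978  0.024     ] [ 0.52099432 -0.29184445  0.022     ] [ 0.50098178 -0.29674777  0.013     ] len 0.063859330163909 yaw 2.230943877206564 5.0387583582592
[ 387  167   56   76 2430] ((554.4320068359375, -287.5177917480469), 94.96368408203125)
```

The lid has touched down: the wrist force flipped to +3.9 N. Releasing, rising and moving over the pot.

>>> {"name": "servo_tool", "arguments": {
  "increments": [
    [1,0,0,0,0],
    [1,0,0,0,0],
    [1,0,0,0,0],
    [1,0,0,0,0],
    [1,0,0,-10,0],
    [1,0,0,-30,0],
    [1,0,0,-40,0],
    [1,0,0,-40,0],
    [1,0,0,-10,0],
    [1,-6,20,0,0],
    [1,-12,40,0,0],
    [1,-12,40,0,0]
  ]
}}

```text
t: 8.8
tool_pos: [0.5423, -0.117, 0.1662]
tool_rot: [-3.089, -0.57, 0.002]
contact_force: [0.5, -1.0, 0.3]
opening: 0.0855
grip_force: 0.0
```

>>> {"name": "servo_tool", "arguments": {
  "increments": [
    [1,-12,40,0,0],
    [1,-12,40,0,0],
    [1,-12,40,0,0],
    [1,-12,36,0,0],
    [1,-5,10,0,0],
    [1,0,0,0,9],
    [1,0,0,0,9],
    [1,0,0,0,0],
    [1,0,0,0,0]
  ]
}}

```text
t: 9.93
tool_pos: [0.5524, -0.2897, 0.1669]
tool_rot: [-3.14, -0.082, 0.001]
contact_force: [-0.2, -0.1, -0.6]
opening: 0.0852
grip_force: 0.0
```

```bash
python3 - <<'E'
from h import *
a=snap('top','t3');b=snap('side','s3')
o,p,R=pose();print(o['t'],p,R.round(3),o['contact_force'])
cv2.imwrite('pics/v3.png',np.hstack([cv2.resize(b[170:240,265:345],None,fx=5,fy=5,interpolation=cv2.INTER_CUBIC),cv2.resize(a[175:245,290:370],None,fx=5,fy=5)]))
for n,im,pt in(('top',a,(331,210)),('side',b,(300,265))):
    H,S,V=hsv(im);c,s,m=blob((H>100)&(H<125)&(S>150),pt)
    ct=max(cv2.findContours(m.astype(np.uint8),cv2.RETR_EXTERNAL,cv2.CHAIN_APPROX_NONE)[0],key=len).reshape(-1,2)
    print(n,s,cv2.minEnclosingCircle((onz(n,ct+0.0,.014)[:,:2]*1000).astype(np.float32)))
    c,s,m=blob(V<45,pt);print('knob',c,s,onz(n,[c],.06)[0])
E
```

```text
10.025 [ 0.5524411  -0.28995367  0.16712956] [[ 0.999  0.051 -0.   ]
 [ 0.051 -0.999  0.   ]
 [-0.    -0.    -1.   ]] [ 0.74638327 -0.28437062 -0.17002433]
top [ 303  184   56   57 2463] ((535.8216552734375, -14.681449890136719), 96.17821502685547)
knob [330.56363636 210.32727273] [327 207   8   8  55] [ 0.53412977 -0.0136786   0.06      ]
side [ 273  250   56   45 1543] ((535.7802734375, -12.88016128540039), 95.54186248779297)
knob [299.93103448 265.48275862] [296 262   8   7  29] [0.53098081 0.0040532  0.06      ]
```

View pics/v3.png

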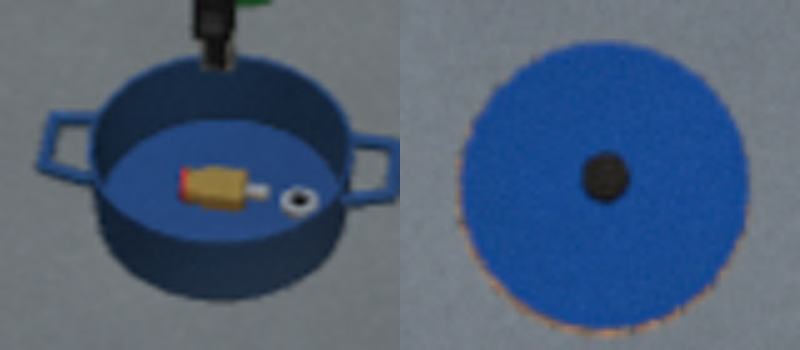

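```bash
python3 - <<'E'
from h import *
print(onz('side',[(310.0,207.2)],.023), proj('side',[[.5525,-.29,.02],[.5845,-.289,.02],[.5205,-.2915,.02]]), (proj('side',[[.5525,-.29,.02],[.5825,-.289,.02],[.5205,-.2915,.02]])-[265,170]+.4)*5)
E
```

```text
[[ 0.55306581 -0.28853497  0.023     ]] [[310.2368947  207.52003259]
 [301.34944014 206.58081914]
 [319.1751757  208.36374243]] [[228.1844735  189.60016294]
 [186.50373832 185.25885377]
 [272.87587848 193.81871214]]
```

The lid sits centred within about 1 mm. The side crop shows the valve undisturbed, with the seal at (183,186) and the stem tip at (270,191), which matches the estimate. Descending to grasp.

>>> {"name": "servo_tool", "arguments": {
  "increments": [
    [1,0,0,20,0],
    [1,0,0,40,0],
    [1,0,0,40,0],
    [1,0,0,30,0],
    [1,0,0,15,0],
    [1,0,0,8,0],
    [1,0,0,4,0],
    [1,0,0,1,0],
    [1,0,0,0,0]
  ],
  "force": 30
}}

```text
t: 11.15
tool_pos: [0.5531, -0.2908, 0.0103]
tool_rot: [3.14, 0.078, 0.002]
contact_force: [0.2, -0.2, -0.4]
opening: 0.0858
grip_force: 0.0
```

>>> {"name": "servo_tool", "arguments": {
  "increments": [
    [0.2,0,0,0,0],
    [0.2,0,0,0,0],
    [0.2,0,0,0,0],
    [0.2,0,0,0,0],
    [0.2,0,0,0,0],
    [0.2,0,0,0,0]
  ],
  "force": 30
}}

```text
t: 11.9
tool_pos: [0.5526, -0.2904, 0.0095]
tool_rot: [-3.141, -0.078, -0.0]
contact_force: [-0.3, 0.6, 1.6]
opening: 0.0291
grip_force: 31.7
```

The valve is gripped at 29 mm opening. The moves keep the tool vertical, so I'll get the 20° seal-up tilt by pressing the seal's underside on the pot's heavy rim, away from the handles. That pivots the valve between the pads.

>>> {"name": "servo_tool", "arguments": {
  "increments": [
    [0.2,0,0,-5,0],
    [0.2,0,0,-15,0],
    [0.2,0,0,-25,0],
    [0.2,0,0,-25,0],
    [0.2,0,0,-15,0],
    [0.2,0,0,0,-9],
    [0.2,0,0,0,-10],
    [0.2,0,0,0,-9],
    [0.2,0,0,0,-9],
    [0.2,20,0,0,0],
    [0.2,30,0,0,0],
    [0.2,19,-1,0,0]
  ]
}}

```text
t: 13.4
tool_pos: [0.6061, -0.244, 0.0943]
tool_rot: [-2.954, -1.07, -0.0]
contact_force: [-0.2, -0.6, -2.0]
opening: 0.0292
grip_force: 31.1
```

>>> {"name": "servo_tool", "arguments": {
  "increments": [
    [0.2,0,0,5,0],
    [0.2,0,0,5,0],
    [0.2,0,0,0,0]
  ]
}}

```text
t: 13.78
tool_pos: [0.6037, -0.2455, 0.0831]
tool_rot: [-2.953, -1.069, 0.003]
contact_force: [-0.2, 0.6, -2.6]
opening: 0.0291
grip_force: 31.1
```

```bash
python3 - <<'E'
from h import *
b=snap('side','s4')
o,p,R=pose();print(o['t'],p,R.round(3),o['contact_force'],o['opening'])
K=proj('side',[p+R@[0,0,-.0105]])[0];print(K)
x,y=(K-[40,30]).astype(int);print(x,y)
cv2.imwrite('pics/v4.png',cv2.resize(b[y:y+60,x:x+80],None,fx=9,fy=9,interpolation=cv2.INTER_CUBIC))
# expected seal centre and stem tip if level
ax=R[:,0]
print(((proj('side',[p+[0,0,.0105]+ax*.03,p+[0,0,.0105]-ax*.032])-[x,y])+.44)*9)
E
```

```text
13.825 [ 0.60397353 -0.24575471  0.08358886] [[ 0.768  0.64  -0.001]
 [ 0.64  -0.768  0.   ]
 [-0.001 -0.001 -1.   ]] [ 1.08948009  0.01819891 -2.94216426] 0.029266134862616335
[292.89829878 199.5690269 ]
252 169
[[301.84955738 306.9762903 ]
 [446.17688291 249.69121551]]
```

View pics/v4.png

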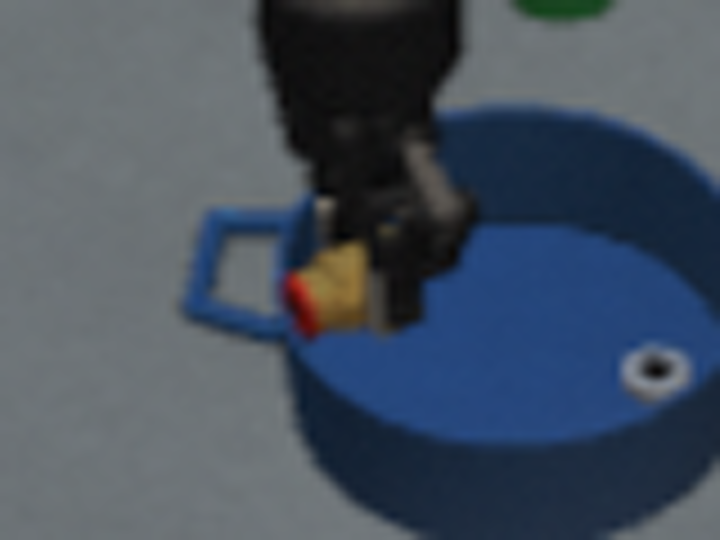

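Side crop: seal centre at (302,305), against (302,307) predicted for a level, centred valve. So the grip is good. Pressing onto the rim in small steps.

>>> {"name": "servo_tool", "arguments": {
  "increments": [
    [0.2,0,0,8,0],
    [0.2,0,0,6,0],
    [0.2,0,0,2,0],
    [0.2,0,0,2,0],
    [0.2,0,0,2,0],
    [0.2,0,0,0,0]
  ],
  "force": 20
}}

```text
t: 14.58
tool_pos: [0.6054, -0.2459, 0.0665]
tool_rot: [2.952, 1.07, 0.001]
contact_force: [-4.9, 0.7, 5.6]
opening: 0.0292
grip_force: 32.2
```

>>> {"name": "servo_tool", "arguments": {
  "increments": [
    [0.2,0,0,1,0],
    [0.2,0,0,1,0],
    [0.2,0,0,1,0],
    [0.2,0,0,1,0],
    [0.2,0,0,0,0]
  ]
}}

```text
t: 15.2
tool_pos: [0.6055, -0.2468, 0.0638]
tool_rot: [2.951, 1.07, 0.0]
contact_force: [-6.5, 0.2, 10.8]
opening: 0.0292
grip_force: 33.3
```

```bash
python3 - <<'E'
from h import *
b=snap('side','s5')
o,p,R=pose();print(o['t'],p,o['contact_force'],o['opening'])
H,S,V=hsv(b);x,y=252,169
m=np.zeros(H.shape,bool);m[y+20:y+45,x+20:x+50]=1
m&=((H<9)|(H>170))&(S>150)&(V>100);c=np.argwhere(m)[:,::-1].mean(0);print(m.sum(),c,(c-[x,y]+.44)*9)
ax=R[:,0];P=p+[0,0,.0105]
for t in(0,10,20,30):
    a=np.radians(t);print(t,proj('side',[P+.03*(ax*np.cos(a)+np.array([0,0,1])*np.sin(a))]))
E
```

```text
15.25 [ 0.60551945 -0.24674051  0.06371166] [-7.44964009 -1.5938539  10.67475361] 0.029176947836639627
9 [285.         204.33333333] [300.96 321.96]
0 [[284.96418762 206.52083283]]
10 [[285.01892262 205.40394929]]
20 [[285.30927957 204.22193111]]
30 [[285.82748836 203.01132645]]
```

>>> {"name": "servo_tool", "arguments": {
  "increments": [
    [0.2,0,0,1,0],
    [0.2,0,0,1,0],
    [0.2,0,0,1,0],
    [0.2,0,0,1,0],
    [0.2,0,0,0,0]
  ]
}}

```text
t: 15.88
tool_pos: [0.6052, -0.2472, 0.0598]
tool_rot: [2.951, 1.07, -0.001]
contact_force: [-8.3, -2.6, 10.4]
opening: 0.0296
grip_force: 34.5
```

>>> {"name": "servo_tool", "arguments": {
  "increments": [
    [0.2,0,0,-4,0],
    [0.2,0,0,-12,0],
    [0.2,0,0,-20,0],
    [0.2,0,0,-20,0],
    [0.2,0,0,-20,0],
    [0.2,0,0,-10,0],
    [0.2,0,0,0,0]
  ]
}}

```text
t: 16.75
tool_pos: [0.6055, -0.2458, 0.1438]
tool_rot: [2.952, 1.07, 0.002]
contact_force: [0.3, -0.6, -3.6]
opening: 0.029
grip_force: 32.8
```

```bash
python3 - <<'E'
from h import *
b=snap('side','s6');a=snap('top','t6')
o,p,R=pose();print(o['t'],p,o['contact_force'],o['opening'])
P=p+[0,0,.0105];k=proj('side',[P])[0];x,y=(k-[30,30]).astype(int);kt=proj('top',[P])[0];xt,yt=(kt-[30,30]).astype(int);print(k,kt)
cv2.imwrite('pics/v6.png',np.hstack([cv2.resize(b[y:y+60,x:x+60],None,fx=6,fy=6,interpolation=cv2.INTER_CUBIC),cv2.resize(a[yt:yt+60,xt:xt+60],None,fx=6,fy=6,interpolation=cv2.INTER_CUBIC)]))
H,S,V=hsv(b)
m=np.zeros(H.shape,bool);m[y+15:y+45,x+10:x+50]=1
m&=((H<9)|(H>170))&(S>150)&(V>100);c=np.argwhere(m)[:,::-1].mean(0);print(m.sum(),c,(c-[x,y]+.44)*6)
ax=R[:,0]
for t in(0,10,20,30):
    q=np.radians(t);d=ax*np.cos(q)+np.array([0,0,1])*np.sin(q);uv=proj('side',[P+.03*d,P-.032*d]);print(t,uv.ravel(),((uv-[x,y]+.44)*6).ravel())
E
```

```text
16.85 [ 0.60440229 -0.24518601  0.14161519] [-0.40962294 -0.18353589 -2.3093099 ] 0.029343303156941468
[292.21023239 187.28623233] [406.36176047 183.77634629]
13 [284.15384615 187.69230769] [135.56307692 186.79384615]
0 [284.21473319 190.39750774 300.64396914 184.00665408] [135.92839916 203.02504646 234.50381486 164.67992446]
10 [284.27000297 189.20919368 300.54928217 185.26857603] [136.26001781 195.8951621  233.93569302 172.2514562 ]
20 [284.56905727 187.95713315 300.20414753 186.58591197] [138.05434362 188.38279889 231.86488519 180.15547183]
30 [285.10392994 186.68009653 299.62021282 187.91950289] [141.26357963 180.72057919 228.36127693 188.15701733]
```

View pics/v6.png

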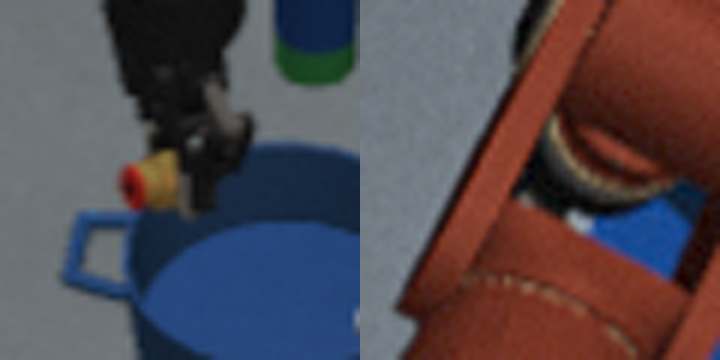

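The side crop shows the valve tilted seal-up, with the seal at (132,187), which fits about 20°. I'll spin to the camera heading and go to a standoff, where both ends can be measured from the side.

>>> {"name": "servo_tool", "arguments": {
  "increments": [
    [0.2,0,0,-10,9.6],
    [0.2,0,0,-10,9.6],
    [0.2,0,0,-10,9.6],
    [0.2,0,0,-10,9.6],
    [0.2,0,0,-10,9.6],
    [0.2,0,0,-8,0],
    [0.2,-10,-20,0,0],
    [0.2,-20,-40,0,0],
    [0.2,-22,-48,0,0],
    [0.2,-22,-50,0,0],
    [0.2,-22,-50,0,0],
    [0.2,-22,-50,0,0]
  ],
  "force": 50
}}

```text
t: 18.35
tool_pos: [0.5227, 0.0292, 0.1994]
tool_rot: [-3.133, 0.22, 0.002]
contact_force: [1.6, -0.2, -2.0]
opening: 0.0286
grip_force: 55.8
```

>>> {"name": "servo_tool", "arguments": {
  "increments": [
    [0.2,-22,-50,0,0],
    [0.2,-22,-50,0,0],
    [0.2,-22,-50,0,0],
    [0.2,-22,-48,0,0],
    [0.2,-20,-35,0,0],
    [0.2,-14,-16,0,0],
    [0.2,0,0,0,0],
    [0.2,0,0,0,0]
  ]
}}

```text
t: 19.35
tool_pos: [0.4386, 0.2902, 0.1998]
tool_rot: [3.133, -0.222, -0.001]
contact_force: [0.3, 0.1, -1.8]
opening: 0.0288
grip_force: 55.8
```

```bash
cat > m.py <<'E'
from h import *
import sys
b=snap('side',sys.argv[1])
o,p,R=pose();print(o['t'],p,o['contact_force'],o['opening'],'yaw',np.degrees(np.arctan2(R[1,0],R[0,0])),R[:,2].round(4))
P=p+[0,0,.0105];k=proj('side',[P])[0];x,y=(k-[30,25]).astype(int);print(k)
cv2.imwrite('pics/v%s.png'%sys.argv[1],cv2.resize(b[y:y+50,x:x+60],None,fx=12,fy=12,interpolation=cv2.INTER_CUBIC))
H,S,V=hsv(b);roi=np.zeros(H.shape,bool);roi[y+5:y+45,x+5:x+55]=1
m=roi&((H<9)|(H>170))&(S>150)&(V>100)
c=np.argwhere(m)[:,::-1].mean(0);print('red',m.sum(),c,(c-[x,y]+.5)*12)
ax=R[:,0]
for t in(0,10,20,30):
    q=np.radians(t);d=ax*np.cos(q)+np.array([0,0,1])*np.sin(q);uv=proj('side',[P+.03*d,P-.032*d,P]);print(t,uv.round(1).ravel(),((uv-[x,y]+.5)*12).round().ravel())
E
python3 m.py s7
```

```text
19.4 [0.43899611 0.2899477  0.19994886] [ 0.23841262 -0.16906696 -2.10664306] 0.02878788674006619 yaw -8.147926508860408 [-4.e-04 -4.e-04 -1.e+00]
[312.2744375  320.22456842]
red 5 [301.6 314.6] [241.2 241.2]
0 [301.3 317.1 324.1 323.5 312.3 320.2] [237. 272. 511. 348. 369. 309.]
10 [301.4 316.1 323.9 324.6 312.3 320.2] [239. 259. 509. 362. 369. 309.]
20 [301.9 315.2 323.3 325.6 312.3 320.2] [245. 248. 502. 373. 369. 309.]
30 [302.7 314.4 322.4 326.4 312.3 320.2] [254. 239. 491. 383. 369. 309.]
```

View pics/vs7.png

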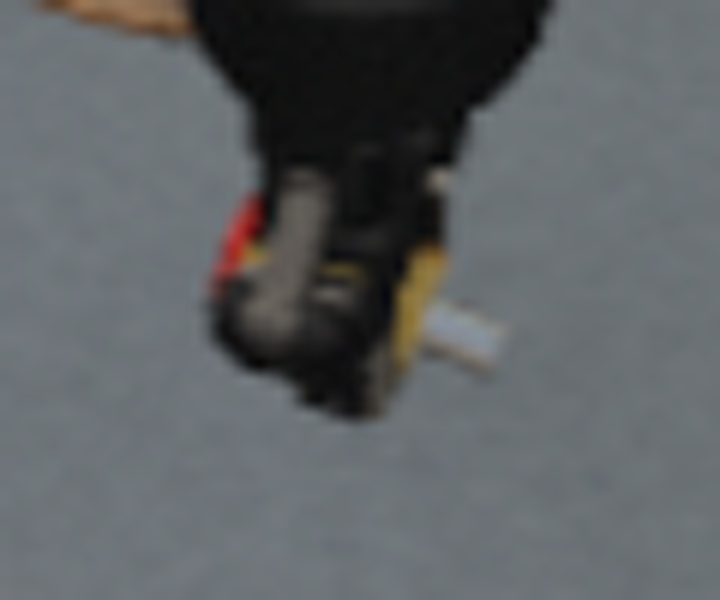

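```bash
cat > stem.py <<'E'
from h import *
import sys
def stem(f,p,R,show=True):
    b=cv2.imread('pics/%s.png'%f).astype(float)
    P=p+[0,0,.0105];k=proj('side',[P])[0];x,y=(k-[30,25]).astype(int)
    g=b[y:y+50,x:x+60].mean(2); bg=np.median(g[30:,45:])
    H,S,V=[c[y:y+50,x:x+60] for c in hsv(b.astype(np.uint8))]
    w=np.clip(g-bg-12,0,None);w[:, :35]=0;w[:20]=0;w[S>85]=0
    n,l,s,c=cv2.connectedComponentsWithStats((w>0).astype(np.uint8));i=1+np.argmax(s[1:,4]);w[l!=i]=0
    print(w[22:34,34:46].round().astype(int))
    Y,X=np.nonzero(w);ww=w[Y,X];mx,my=(X*ww).sum()/ww.sum(),(Y*ww).sum()/ww.sum()
    C=np.cov(np.c_[X,Y].T,aweights=ww);ev,E=np.linalg.eigh(C);v=E[:,1];print('cen',mx+x,my+y,'slope',v[1]/v[0],'ev',ev)
    return mx+x,my+y,v[1]/v[0]
o,p,R=pose();mx,my,sl=stem(sys.argv[1],p,R)
ax=R[:,0];P=p+[0,0,.0105]
for t in range(0,31,5):
    q=np.radians(t);d=ax*np.cos(q)+np.array([0,0,1])*np.sin(q);uv=proj('side',[P-.016*d,P-.032*d,P-.024*d]);print(t,(uv[1]-uv[0])[1]/(uv[1]-uv[0])[0],uv[2])
print(proj('side',[P,P+[0,0,.01]]))
E
python3 stem.py s7
```

```text
[[ 0  0  0  0  0  0  0  0  0  0  0  0]
 [ 0  0  0  0  0  0  0  0  0  0  0  0]
 [ 0  0  0  0  0  0  0  0  0  0  0  0]
 [ 0  0 10  2  0  0  0  0  0  0  0  0]
 [ 0 12 23 18 19 10  0  0  0  0  0  0]
 [ 0  4 14 20 19 20 16  9  0  0  0  0]
 [ 0  0  0  5 12 17 18  5  0  0  0  0]
 [ 0  0  0  0  0  4 11  0  0  0  0  0]
 [ 0  0  0  0  0  0  0  0  0  0  0  0]
 [ 0  0  0  0  0  0  0  0  0  0  0  0]
 [ 0  0  0  0  0  0  0  0  0  0  0  0]
 [ 0  0  0  0  0  0  0  0  0  0  0  0]]
cen 319.9862842892768 321.9351620947631 slope 0.4130837634554664 ev [0.56293373 3.30443491]
0 0.2801122224610695 [321.12948757 322.70632896]
5 0.3297264099507051 [321.08832014 323.13212202]
10 0.3800735794308513 [320.9801074  323.53476305]
15 0.43196433278632784 [320.80591397 323.91126174]
20 0.4863091541888171 [320.5673006  324.25884832]
25 0.5441867344801967 [320.26630525 324.57499157]
30 0.6069381630072289 [319.90542092 324.85741453]
[[312.2744375  320.22456842]
 [312.26051603 318.1225243 ]]
```

Crop: the stem tip is at (500,348) and the red seal strip centres at (238,243), so the tilt is only about 12° and the valve has slid up a few mm in the pads. I'll press again with a longer lever, drawing inward to keep the side force on the pot low.

>>> {"name": "servo_tool", "arguments": {
  "increments": [
    [0.2,10,20,0,0],
    [0.2,20,40,0,0],
    [0.2,23,50,0,0],
    [0.2,23,50,0,0],
    [0.2,23,50,0,0],
    [0.2,23,50,0,0],
    [0.2,23,50,0,0],
    [0.2,23,50,0,0],
    [0.2,23,50,0,0],
    [0.2,23,50,0,0],
    [0.2,17,33,0,0],
    [0.2,8,14,0,0]
  ],
  "force": 20
}}

```text
t: 20.9
tool_pos: [0.6034, -0.2483, 0.1999]
tool_rot: [-3.133, 0.229, 0.001]
contact_force: [-0.2, -0.4, -2.3]
opening: 0.0288
grip_force: 55.8
```

>>> {"name": "servo_tool", "arguments": {
  "increments": [
    [0.2,0,0,8,-9.6],
    [0.2,0,0,18,-9.6],
    [0.2,0,0,25,-9.6],
    [0.2,0,0,25,-9.6],
    [0.2,0,0,25,-9.6],
    [0.2,0,0,15,0],
    [0.2,0,0,8,0],
    [0.2,0,0,0,0],
    [0.2,0,0,0,0]
  ]
}}

```text
t: 22.02
tool_pos: [0.6046, -0.2457, 0.0776]
tool_rot: [2.952, 1.069, 0.002]
contact_force: [-0.9, 0.2, -2.2]
opening: 0.0289
grip_force: 55.8
```

>>> {"name": "servo_tool", "arguments": {
  "increments": [
    [0.2,0,0,8,0],
    [0.2,0,0,6,0],
    [0.2,0,0,3,0],
    [0.2,0,0,2,0],
    [0.2,-0.5,0,1,0],
    [0.2,-0.5,0,1,0],
    [0.2,0,0,0,0]
  ]
}}

```text
t: 22.9
tool_pos: [0.604, -0.2455, 0.0595]
tool_rot: [-2.952, -1.071, -0.002]
contact_force: [-9.2, 6.0, 16.6]
opening: 0.0288
grip_force: 58.3
```

>>> {"name": "servo_tool", "arguments": {
  "increments": [
    [0.2,-0.5,0,1,0],
    [0.2,-0.5,0,1,0],
    [0.2,-0.5,0,1,0],
    [0.2,0,0,0,0]
  ]
}}

```text
t: 23.4
tool_pos: [0.604, -0.2468, 0.0576]
tool_rot: [2.952, 1.071, 0.006]
contact_force: [-7.7, 5.6, 17.8]
opening: 0.0288
grip_force: 59.1
```

```bash
python3 - <<'E'
from h import *
o,p,R=pose();print(p,o['contact_force'],o['wrist_torque'])
a=cv2.imread('pics/t2.png');H,S,V=hsv(a);c,s,m=blob((H>100)&(H<125)&(S>150),(414,204))
ij=np.argwhere(m)[:,::-1]+0.0
for z in(.055,):
    P=onz('top',ij,z)[:,:2]-[.5544,-.2875];r=np.hypot(*P.T);t=np.degrees(np.arctan2(P[:,1],P[:,0]))
    k=(r>.1);print(np.sort(t[k&(abs(t)<90)]).round()[[0,2,-3,-1]],r.max(),t[k&(abs(t)>90)].min(),np.sort(t[k&(abs(t)>90)]).round()[:40:4])
    print('handle yaw',np.degrees(np.arctan2(*P[k&(abs(t)<90)].mean(0)[::-1])))
d=R[:,0]
print(np.array(p[:2])-[.5544,-.2875]+.03*d[:2], np.degrees(np.arctan2(*(np.array(p[:2])-[.5544,-.2875])[::-1])))
b=snap('side','s8');a=snap('top','t8')
for n,im,pt in(('top',a,(414,204)),('side',b,(308,205))):
    H,S,V=hsv(im);c,s,m=blob((H>100)&(H<125)&(S>140),pt);print(n,c,s)
E
python3 stem.py s8 | tail -9
```

```text
[ 0.60404255 -0.24677816  0.05759621] [-7.65239151  5.64028304 17.77214273] [1.35369732 0.74254773 0.21052949]
[-15. -14.  18.  20.] 0.12766401224402518 -179.22214814560107 [-179. -178. -176. -173. -170. -166. -164. -163. -161. -160.]
handle yaw 2.1588002096849475
[0.0726657  0.05995529] 39.362064761296836
top [420.20652174 194.23913043] [412 189  15  12  92]
side [313.24981631 203.54077884] [ 285  181   60   46 1361]
0 -0.39883182414840773 [299.27792898 202.28744868]
5 -0.3280420744816746 [299.26782417 202.7233436 ]
10 -0.25659062836323976 [299.21158158 203.17367689]
15 -0.1833501380084158 [299.10973104 203.6350474 ]
20 -0.10707905521116813 [298.96313438 204.10398878]
25 -0.026332633561757388 [298.77297626 204.57699441]
30 0.06065639291781015 [298.54075324 205.05054222]
[[293.16767472 204.72485937]
 [293.07985319 202.67625897]]
```

>>> {"name": "servo_tool", "arguments": {
  "increments": [
    [0.2,-0.5,0,1,0],
    [0.2,-0.5,0,1,0],
    [0.2,-0.5,0,1,0],
    [0.2,0,0,1,0],
    [0.2,0,0,0,0]
  ]
}}

```text
t: 24.12
tool_pos: [0.6036, -0.2485, 0.0538]
tool_rot: [2.95, 1.07, 0.008]
contact_force: [-5.1, 3.8, 16.4]
opening: 0.0289
grip_force: 60.1
```

>>> {"name": "servo_tool", "arguments": {
  "increments": [
    [0.2,-0.5,0,1,0],
    [0.2,0,0,1,0],
    [0.2,0,0,0,0]
  ]
}}

```text
t: 24.5
tool_pos: [0.6033, -0.2491, 0.0517]
tool_rot: [2.95, 1.069, 0.008]
contact_force: [-4.1, 4.3, 15.8]
opening: 0.0289
grip_force: 60.7
```

>>> {"name": "servo_tool", "arguments": {
  "increments": [
    [0.2,0,0,-8,0],
    [0.2,0,0,-20,0],
    [0.2,0,0,-30,0],
    [0.2,0,0,-30,0],
    [0.2,0,0,-10,9.6],
    [0.2,0,0,-10,9.6],
    [0.2,0,0,-10,9.6],
    [0.2,0,0,-10,9.6],
    [0.2,0,0,-10,9.6],
    [0.2,-8,-14,-10,0],
    [0.2,-16,-30,-24,0],
    [0.2,-21,-42,-31,0]
  ]
}}

```text
t: 26.0
tool_pos: [0.5666, -0.1552, 0.249]
tool_rot: [-3.133, 0.22, 0.004]
contact_force: [0.3, 0.0, -1.6]
opening: 0.0287
grip_force: 58.3
```

>>> {"name": "servo_tool", "arguments": {
  "increments": [
    [0.2,-21,-42,-31,0],
    [0.2,-21,-42,-31,0],
    [0.2,-21,-42,-31,0],
    [0.2,-21,-42,-31,0],
    [0.2,-21,-42,-31,0],
    [0.2,-21,-42,-31,0],
    [0.2,-21,-42,-31,0],
    [0.2,-15,-26,-20,0],
    [0.2,-8,-14,-8,0],
    [0.2,0,0,0,0],
    [0.2,0,0,0,0],
    [0.2,0,0,0,0]
  ]
}}

```text
t: 27.5
tool_pos: [0.4474, 0.1972, 0.4929]
tool_rot: [3.133, -0.226, -0.003]
contact_force: [-0.4, 1.3, -3.0]
opening: 0.0287
grip_force: 58.3
```

```bash
python3 m.py s9; python3 stem.py s9; python3 - <<'E'
from h import *
a=snap('top','t9');b=cv2.imread('pics/s9.png')
for n,im in(('top',a),('side',b)):
    for f in(('t2','top'),('s3','side')):
        if f[1]!=n: continue
        r=[]
        for q in(cv2.imread('pics/%s.png'%f[0]),im):
            H,S,V=hsv(q);c,s,m=blob((H>100)&(H<125)&(S>150),(414,204) if n=='top' else (308,205));r+=[c.round(2),s]
        print(n,r)
E
```

```text
27.55 [0.44740719 0.19726489 0.49318781] [ 0.46977406  0.5954592  -2.74960586] 0.028856264527277027 yaw -8.234160901069833 [-1.8e-03 -6.0e-04 -1.0e+00]
[315.47636332 215.82468774]
red 0 [nan nan] [nan nan]
0 [303.  212.8 328.9 219.1 315.5 215.8] [222. 280. 533. 355. 372. 316.]
10 [303.2 211.3 328.7 220.7 315.5 215.8] [224. 261. 530. 374. 372. 316.]
20 [303.7 209.9 328.  222.1 315.5 215.8] [230. 245. 522. 392. 372. 316.]
30 [304.6 208.6 327.  223.4 315.5 215.8] [241. 230. 510. 407. 372. 316.]
[[ 0  0  0  0  0  0  0  0  0  0  0  0]
 [ 0  0  0  0  0  0  0  0  0  0  0  0]
 [ 0  0  0  0  0  0  0  0  0  0  0  0]
 [ 0  0  0  0  0  0  0  0  0  0  0  0]
 [ 0  0  2  0  0  0  0  0  0  0  0  0]
 [ 0  0  9 12  8  0  0  0  0  0  0  0]
 [ 0  0  1  9 14 12  6  0  0  0  0  0]
 [ 0  0  0  0  5 11 13 11  0  0  0  0]
 [ 0  0  0  0  0  0  6  0  0  0  0  0]
 [ 0  0  0  0  0  0  0  0  0  0  0  0]
 [ 0  0  0  0  0  0  0  0  0  0  0  0]
 [ 0  0  0  0  0  0  0  0  0  0  0  0]]
cen 323.50824175824175 218.16483516483515 slope 0.5358651533023842 ev [0.30044686 2.99698679]
0 0.24078218326259263 [325.53413406 218.24580246]
5 0.30421789112987496 [325.4817083  218.86786694]
10 0.3686452439266389 [325.35317816 219.46509979]
15 0.4351052729581416 [325.14982788 220.03303705]
20 0.504771054421595 [324.87350371 220.56747441]
25 0.5790364373648724 [324.5265908  221.06449531]
30 0.6596388923612654 [324.11198671 221.52049604]
[[315.47636332 215.82468774]
 [315.48124365 212.78079329]]
top [array([414.56, 203.79]), array([ 387,  167,   56,   76, 2430], dtype=int32), array([414.47, 203.82]), array([ 387,  167,   56,   76, 2592], dtype=int32)]
side [array([307.32, 200.17]), array([ 273,  182,   72,   40, 1517], dtype=int32), array([292.73, 201.89]), array([273, 183,  34,  41, 706], dtype=int32)]m.py:9: RuntimeWarning: Mean of empty slice.
  c=np.argwhere(m)[:,::-1].mean(0);print('red',m.sum(),c,(c-[x,y]+.5)*12)
  ret = um.true_divide(
```

The pot hasn't moved. Stem slope now suggests about 22°. Checking with a coarse class map of the crop.

```bash
cat > cm.py <<'E'
from h import *
import sys
b=cv2.imread('pics/%s.png'%sys.argv[1]);x,y,w,h=map(int,sys.argv[2:6]);H,S,V=hsv(b)
print(x,y)
for j in range(y,y+h):
    s=''
    for i in range(x,x+w):
        B,G,Rr=map(int,b[j,i]);hh,ss,vv=int(H[j,i]),int(S[j,i]),int(V[j,i])
        s+='R' if (hh<8 or hh>168) and ss>110 and vv>60 else 'Y' if 8<=hh<35 and ss>100 and vv>60 else 'K' if vv<60 else 'b' if 95<hh<130 and ss>120 else 'W' if vv>135 and ss<70 else '.'
    print(j,s)
E
python3 cm.py s9 296 202 40 28; python3 -c "
import cv2;b=cv2.imread('pics/s9.png');print(b[212:222,318:332].tolist())"|head -c 2500
```

```text
296 202
202 bbbbbbbbb......KKKKKKKKKK.W.bbbbbbbbbbb.
203 bbbbbbbb.......KKKKKKKKKK...bbbbbbbbbbb.
204 bbbbbbK.K.....KKKKKKKKKKKKKbbbbbbbbbbbb.
205 bbbbb.KK......KKKKKKKKKKKKKbbbbbbbbbbbb.
206 bbbbbKKK.....KKKK.KKKKKKKKKbbbbbbbbbbbb.
207 bbbbbKKK.....KKKK..KKKKKKKK..bbbbbbbbb..
208 bbbbbKKKK...KKKKKKYYKKKKKKK...WWbbbbbbb.
209 bbbbbKKKKKKKKKKKKKYYKKKKKKKKKK.W.bbbbbbb
210 bbbb.RKKKKKKKKKKKKKKKKKYYYKKKK.W.bbbKbbb
211 bbbb.RKKKKKKKKKKKKKKKKYYYYY...W..bbbKK..
212 bbbb.RKKKKKKKKKKKKKKKKYYYYY.....bbbKKK..
213 bbbbb.KKKKKKKKKKKKKKKKYYYY....bbbbKKKK..
214 bbbbbbbKKKKKKKKKKKKKKKYYYY.bbbbbKKKKK...
215 bbbbbbbbKKKKKKKKKKKKKKYYY..bbbbbbKKKK...
216 bbbbbbbbKKKKKKKKKKKK..YYY....bbbbKKKK...
217 Kbbbbbbbb.KKKKKKKKKK..YY.WWW...bbKKK....
218 KKKbbbbbbbbKKKKKKKKK..YY..WWW...bKKK....
219 KKKKKKKKbbbbKKKKKKKK..YY....WWW.bKK.....
220 KKKKKKKbbbbbKKKKKKKK............bKK.....
221 KKKKKKKbbbbbKKKKKKKK............bK......
222 KKKKKKbbbbbb.KKKKKKK...bbb.....bK.......
223 KKKbKbbbbbbbKKKKKKKK...bbbb.............
224 KKKKbKbbbbbbbKKKKKKK...bbbbbbbb.........
225 KKKbbbbbbbbbbbbb.KK....bbbbbb...........
226 Kbbbbbbb
[... 1585 characters left out ...]
 70, 65], [60, 42, 28], [58, 41, 28], [57, 41, 28], [56, 40, 29]], [[56, 82, 96], [64, 93, 107], [85, 96, 103], [104, 108, 113], [119, 122, 124], [131, 132, 130], [140, 138, 131], [143, 141, 133], [139, 140, 132], [99, 96, 87], [60, 42, 30], [59, 42, 30], [58, 41, 29], [64, 50, 38]], [[58, 70, 75], [59, 63, 64], [67, 64, 62], [80, 82, 85], [92, 97, 102], [108, 113, 117], [122, 125, 127], [133, 133, 130], [119, 115, 108], [82, 72, 63], [60, 42, 30], [58, 41, 29], [57, 42, 30], [85, 76, 67]], [[60, 57, 56], [60, 45, 33], [64, 47, 35], [67, 54, 46], [71, 69, 70], [85, 88, 93], [99, 104, 110], [115, 118, 120], [94, 89, 86], [64, 47, 36], [60, 43, 31], [59, 43, 31], [75, 63, 53], [108, 102, 95]]]
```

```bash
python3 - <<'E'
from h import *
b=cv2.imread('pics/s9.png').astype(float);r=b[:,:,2]
up=[];lo=[]
for x in range(321,328):
    c=r[213:228,x]; th=70
    ys=np.arange(213,228); above=c>th
    s=[(i) for i in range(14) if c[i]<=th<c[i+1]]; e=[i for i in range(14) if c[i]>th>=c[i+1]]
    f=lambda i:ys[i]+(th-c[i])/(c[i+1]-c[i])
    print(x,[round(f(i),2) for i in s],[round(f(i),2) for i in e],c.astype(int).tolist())
E
```

```text
321 [] [np.float64(220.38)] [143, 128, 116, 133, 134, 128, 113, 85, 46, 32, 33, 32, 35, 33, 54]
322 [np.float64(215.11)] [np.float64(214.72), np.float64(221.0)] [113, 83, 65, 111, 132, 131, 124, 102, 70, 39, 33, 31, 34, 35, 65]
323 [np.float64(215.89), np.float64(226.44)] [np.float64(213.32), np.float64(221.58)] [81, 47, 37, 74, 129, 134, 130, 117, 93, 53, 34, 34, 32, 54, 90]
324 [np.float64(216.44), np.float64(225.92)] [np.float64(213.22), np.float64(222.19)] [77, 45, 32, 38, 110, 132, 131, 127, 110, 77, 41, 33, 33, 73, 105]
325 [np.float64(216.95), np.float64(225.38)] [np.float64(213.03), np.float64(222.16)] [71, 36, 28, 29, 72, 127, 133, 130, 120, 76, 39, 32, 54, 96, 108]
326 [np.float64(217.46), np.float64(224.63)] [np.float64(221.43)] [53, 29, 29, 28, 38, 108, 132, 108, 86, 49, 33, 32, 92, 109, 109]
327 [np.float64(218.23), np.float64(224.03)] [np.float64(219.71)] [35, 28, 28, 26, 28, 65, 87, 63, 36, 32, 33, 69, 106, 110, 108]
```

>>> {"name": "servo_tool", "arguments": {
  "increments": [
    [0.2,-10,-24,0,0],
    [0.2,-21,-47,0,0],
    [0.2,-21,-47,0,0],
    [0.2,-21,-47,0,0],
    [0.2,-21,-47,0,0],
    [0.2,-10,-24,0,0],
    [0.2,0,0,0,0],
    [0.2,0,0,0,0]
  ]
}}

```text
t: 28.6
tool_pos: [0.3781, 0.4459, 0.4941]
tool_rot: [3.133, -0.225, -0.0]
contact_force: [0.6, -0.7, -2.3]
opening: 0.0288
grip_force: 58.3
```

```bash
python3 m.py s10 2>/dev/null; python3 - <<'E'
from h import *
for i in range(2): snap('side','s10%s'%'ab'[i])
E
python3 stem.py s10 | tail -9
```

```text
28.65 [0.37822385 0.44564196 0.49432726] [ 0.08216453 -1.47171779 -2.63201083] 0.028576969707682406 yaw -8.231560819539688 [ 1.e-04 -3.e-04 -1.e+00]
[327.99452622 310.42738456]
red 29 [313.72413793 302.44827586] [206.68965517 215.37931034]
0 [313.5 306.4 343.6 314.7 328.  310.4] [204. 263. 565. 363. 378. 311.]
10 [313.7 305.  343.3 316.2 328.  310.4] [207. 246. 561. 381. 378. 311.]
20 [314.4 303.7 342.4 317.5 328.  310.4] [215. 231. 551. 396. 378. 311.]
30 [315.5 302.7 341.2 318.6 328.  310.4] [227. 218. 536. 409. 378. 311.]
0 0.2764017953408543 [339.70510158 313.53153763]
5 0.32775220546058825 [339.62242932 314.10492373]
10 0.38007915464328 [339.45154386 314.6475275 ]
15 0.4342414764674315 [339.19416168 315.15534857]
20 0.4912183615066346 [338.85264427 315.62468908]
25 0.5521857178430907 [338.42996801 316.05217657]
30 0.6186235635753885 [337.92969041 316.43478327]
[[328.01154435 310.29749621]
 [328.10856292 307.46056917]]
```

>>> {"name": "servo_tool", "arguments": {
  "increments": [
    [0.2,0,0,0,-10],
    [0.2,0,0,0,-10],
    [0.2,0,0,0,-10],
    [0.2,0,0,0,-10],
    [0.2,0,0,0,-10],
    [0.2,0,0,0,0],
    [0.2,0,0,0,0]
  ]
}}

```text
t: 29.62
tool_pos: [0.3779, 0.446, 0.4945]
tool_rot: [-2.936, -1.117, -0.0]
contact_force: [-0.4, -0.5, -3.7]
opening: 0.0285
grip_force: 58.3
```

```bash
python3 m.py s11 2>/dev/null; python3 - <<'E'
import cv2,numpy as np
A=cv2.imread('pics/vs10.png');B=cv2.imread('pics/vs11.png')
cv2.imwrite('pics/v1011.png',np.hstack([cv2.resize(A[60:540],(400,320)),cv2.resize(B[60:540],(400,320))]))
E
cat pics/s10.png >/dev/null
```

```text
29.675 [0.37784521 0.44614053 0.49443534] [ 0.02210634  0.10402434 -3.25012337] 0.028567061124110532 yaw 41.700758628989234 [ 2.e-04  1.e-04 -1.e+00]
[328.14499031 310.63493477]
red 78 [315.37179487 312.76923077] [214.46153846 339.23076923]
0 [315.1 317.4 341.7 303.5 328.1 310.6] [212. 395. 531. 228. 368. 314.]
10 [315.3 315.9 341.4 305.2 328.1 310.6] [214. 376. 527. 249. 368. 314.]
20 [315.9 314.1 340.7 307.  328.1 310.6] [221. 355. 519. 270. 368. 314.]
30 [316.9 312.3 339.6 309.  328.1 310.6] [233. 333. 506. 294. 368. 314.]
```

```bash
python3 cm.py s11 308 300 26 26; python3 cm.py s10 306 292 44 34; python3 - <<'E'
from h import *
b=np.mean([cv2.imread('pics/s10%s.png'%k).astype(float) for k in('','a','b')],0)
for y in range(308,324): print(y,' '.join('%3d/%3d'%(b[y,x,2],b[y,x,0]) for x in range(333,346)))
E
```

```text
308 300
300 ...........KKKKKKKKKKKKKKK
301 ...........KKKKKKKKKKKKKKK
302 ...........KKKKKKKKKKKKKKK
303 ............YYYYYYKKKKKKKK
304 ..........YYYYYYYYYKKKKKKK
305 ..........YYYYYYYYYKKKKKKK
306 ........YYYYYYYYYYYYKKKKKK
307 .....RRRRYYYYYYYYYYYKKKKKK
308 ....RRRRRRYYYYYYYYYYYKKKKK
309 ...RRRRRRRRYYYYYYYYYYKKKKK
310 ...RRRRRRRRYYYYYYYYYYKKKKK
311 ...RRRRRRRRRYYYYYYYYYKKKKK
312 ...RRRKRRRRRYYYYYYYYYKKKKK
313 ...RRRKKRRRRYYYYYYYY.KKKKK
314 ...RRRKKRRRRYYYYYYYY...KKK
315 ....RRRRRRRRYYYYYYYY...KKK
316 ....RRRRRRRRYYYYYYYY....KK
317 .....RRRRRRRYYYYYYYY...KKK
318 .....RRRRRRRYYYYYYYY...KKK
319 ......RRRR...YYY.......KKK
320 .......................KKK
321 ........................KK
322 ..........................
323 ..........................
324 ..........................
325 ..........................
306 292
292 bbbbbbb..YYKKKKKKKKKKKKKKKKKKKKKK...........
293 bbb...YYYYYKKKKKKKKKKKKKKKKKKKKKK...........
294 ...YYYYYY..KKKKKKKKKKKKKKKKKKKKK............
295 YYYYYYY....KKKKK...KKKKKKKKKKKKK............
296 YYYY.......KKKK....KKKKKKKKKKK..............
297 .........RRKKK.....KKKKKKKKKK
[... 2415 characters left out ...]
/111 118/116 111/119 109/119 109/119 110/121 110/120
318 111/121 110/121 108/118 106/116  97/103  89/ 87  96/ 94 107/112 109/120 109/119 111/122 111/121 111/121
319 111/122 111/121 110/120 109/119 107/117 107/117 109/118 110/119 111/121 110/120 109/120 110/120 110/120
320 107/117 109/119 110/121 110/120 109/119 110/120 109/120 110/120 110/119 109/119 109/119 109/119 110/120
321 108/118 110/120 111/121 109/119 109/120 109/120 110/120 111/122 110/120 109/119 110/121 111/121 111/122
322 109/118 109/119 108/119 107/116 107/117 108/117 108/118 108/119 108/119 108/118 109/120 110/120 111/122
323 109/119 111/120 109/119 107/117 107/117 106/116 107/117 109/119 110/120 108/119 108/118 110/120 110/120
```

The seal's dark centre sits at (314.5,313.2) in s11 and the stem tip at (340.3,315.4) in s10. Together they give a tilt of about 20.5°, with the valve about 4 mm forward and 4 mm up in the grip. Going to the focus by way of a standoff.

>>> {"name": "servo_tool", "arguments": {
  "increments": [
    [0.2,0,0,0,10],
    [0.2,0,0,0,10],
    [0.2,0,0,0,10],
    [0.2,0,0,0,10],
    [0.2,0,0,0,10],
    [0.2,4,7,20,0],
    [0.2,10,17,43,0],
    [0.2,12,21,50,0],
    [0.2,12,21,50,0],
    [0.2,12,21,50,0],
    [0.2,11,19,45,0],
    [0.2,7,12,30,0]
  ]
}}

```text
t: 31.18
tool_pos: [0.4276, 0.3185, 0.2035]
tool_rot: [3.132, -0.227, -0.004]
contact_force: [-0.4, 0.2, -2.8]
opening: 0.0284
grip_force: 58.2
```

>>> {"name": "servo_tool", "arguments": {
  "increments": [
    [0.2,2,4,12,0],
    [0.2,10,-2,0,0],
    [0.2,20,-3,0,0],
    [0.2,20,-3,0,0],
    [0.2,15,-2,0,0],
    [0.2,7,-1,0,0],
    [0.2,2,0,0,0],
    [0.2,0,0,0,0],
    [0.2,0,0,0,0]
  ]
}}

```text
t: 32.3
tool_pos: [0.504, 0.3162, 0.1943]
tool_rot: [3.134, -0.223, -0.0]
contact_force: [0.0, 0.0, -3.8]
opening: 0.0287
grip_force: 58.3
```

```bash
python3 m.py s12 2>/dev/null; python3 - <<'E'
from h import *
F=np.array([.5375,.310,.22]);ts=[]
for i in range(4):
    snap('top','t12');o,p,R=pose();ts.append(p)
    
p=np.mean(ts,0);e=F-(p+R@[.0318,0,-.0267]);print('tcp',p,'err world',e*1000,'tool mm',R.T@e*1000)
print('seal px expected',proj('side',[F]),proj('top',[F]))
q=proj('side',[F])[0].astype(int);print(q)
E
```

```text
32.35 [0.50408139 0.31618196 0.1942963 ] [ 0.51587715  0.01907397 -2.93363691] 0.028746719637467888 yaw -8.141145936701621 [-1.e-04 -0.e+00 -1.e+00]
[285.54593221 326.17733386]
red 7 [273.85714286 320.85714286] [232.28571429 244.28571429]
0 [274.6 323.  297.3 329.5 285.5 326.2] [242. 271. 513. 348. 373. 308.]
10 [274.7 322.  297.2 330.6 285.5 326.2] [242. 258. 512. 362. 373. 308.]
20 [275.1 321.1 296.7 331.6 285.5 326.2] [247. 247. 506. 373. 373. 308.]
30 [275.8 320.3 295.9 332.3 285.5 326.2] [255. 238. 497. 382. 373. 308.]
tcp [0.50420134 0.31618514 0.19433477] err world [ 1.81968398 -1.67722841 -1.03462854] tool mm [2.0390359  1.40242118 1.03457652]
seal px expected [[273.04746017 319.0207915 ]] [[219.79226524 202.5043874 ]]
[273 319]
```

>>> {"name": "servo_tool", "arguments": {
  "increments": [
    [0.2,2,1.4,1,-0.1],
    [0.2,0,0,0,0],
    [0.2,0,0,0,0],
    [0.2,0,0,0,0]
  ]
}}

```text
t: 33.05
tool_pos: [0.5062, 0.3145, 0.1933]
tool_rot: [-3.134, 0.221, 0.0]
contact_force: [0.1, -0.2, -2.3]
opening: 0.0285
grip_force: 58.3
```

```bash
python3 m.py s13 2>/dev/null|head -1; python3 - <<'E'
from h import *
a=snap('top','t13');b=cv2.imread('pics/s13.png')
F=np.array([.5375,.310,.22]);o,p,R=pose();print(o['t'],'err',(F-(p+R@[.0318,0,-.0267]))*1000)
for t in(16,20,24):
    q=np.radians(t);d=np.array([np.cos(np.radians(-8.3))*np.cos(q),np.sin(np.radians(-8.3))*np.cos(q),np.sin(q)])
    print(t,proj('side',[F,F-.062*d]).round(2).ravel(),proj('top',[F,F-.062*d]).round(1).ravel())
cv2.imwrite('pics/v13.png',np.hstack([cv2.resize(b[270:370,240:340],(400,400),interpolation=cv2.INTER_CUBIC),cv2.resize(a[150:250,180:280],(400,400),interpolation=cv2.INTER_CUBIC)]))
E
python3 cm.py s13 264 308 40 32
```

```text
33.1 [0.50627528 0.31447415 0.19333013] [ 0.01137344 -0.35248463 -2.56149759] 0.028888441445783845 yaw -8.057196566852465 [ 0.  0. -1.]
33.15 err [-0.25397333 -0.04362901 -0.03155503]
16 [273.05 319.02 295.13 328.87] [219.8 202.5 217.9 223.4]
20 [273.05 319.02 294.68 329.57] [219.8 202.5 218.3 223. ]
24 [273.05 319.02 294.13 330.22] [219.8 202.5 218.7 222.6]
264 308
308 ........KKKKKKKKKKKKKKKKKKKKKK..........
309 .........KKKKKKKKKKKKKKKKKKKK...........
310 ..........KKKKKKKKKKKKKKKKKKK...........
311 ..........KKKKKKKKKKKKKKKKKKK...........
312 ..........KKKKKKKKKKKKKKKKKKK...........
313 ...........KKKKKKKKKKKKKKKKK............
314 ...........KKKKKKKKKKKKKKKKK............
315 ..........KKK..KKKKKKKKKK.W.............
316 ..........KKK..KKKKKKKKKKK..............
317 ..........RK....KKKKKKKKKKK.............
318 ..........KK...KKKKKKKKKKKK.............
319 .........RR....KKKKKKKKKKKK.............
320 .........RR....KKKKKKKKKKKK.............
321 ........RRR....KKKKKKKKKYYY.............
322 ........RR.....KKKKKKKKKYYY.............
323 ..............KKKKKKKKKYYYY.............
324 .......KK.....KKKKKKKKKYYYY.............
325 ......KKK.....K...KKKKYYYY..............
326 ......KK.....KKKKKKKKKYYYYW.............
327 ......KKK....KKKKKKKKKKYY.WWW...........
328 ......KKK...KKKKKKKKKKKYY..WWWW.........
329 .......KKKKKKKKKKKKKKK.YY...WWW.........
330 .........KKKKKKKKKKKK..Y................
331 ..........KKKKKKKKKKK...................
332 ..............KKKKKKK...................
333 ...............KKKKKK...................
334 .................KKKK...................
335 ........................................
336 ........................................
337 ........................................
338 ........................................
339 ........................................
```

View pics/v13.png

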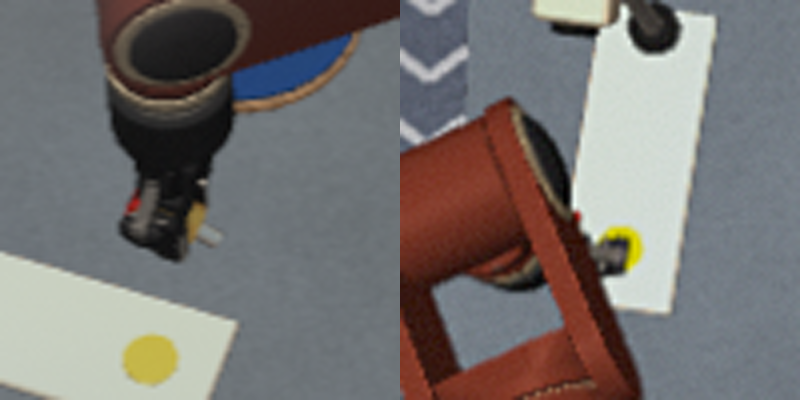

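In the last picture, the side crop shows the seal at about px (273.5,320), against (273,319) predicted, and the stem tip near its predicted spot. The top crop shows the seal's edge at px (224.2,203.7), where a centred seal would put it. The lid and doccam are undisturbed, so I'm handing in.

```bash
python3 -c "
from station import finish_job;print(finish_job())"
```

```text
the job is handed in; nothing more can be done
None
```

I've handed the job in: the lid is on the trivet within about 1–2 mm of centre, and the arm is holding the valve still with its seal at the camera's sharp point. I estimate the seal is within a few mm and a few degrees of square. The end cap is still in the pot, and the pot hasn't moved, though I pressed the seal on its rim at up to about 20 N to tilt the valve.

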